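# Assemble a four-piece plaster slip-casting mould on the bat

### The arm

A 6-joint arm with a two-finger parallel gripper is mounted at the origin on a cart in front of the work surface, level with it; the furniture and walls round the work are solid. World frame = base frame: x ahead of the robot, y to its left, z up, the work surface at z = 0. Lengths are in m, angles in rad, forces in N, time in s.
With the tool pointing down it reaches from about 0.35 to 1 m from the base axis. Payload 7.1 kg.
Tool frame: the origin (TCP) lies between the finger pads; the fingertips stand 22 mm ahead of it and the grasp point (between the pads) lies 3 mm ahead of it; x points along the fingers, y is the direction in which the jaws open and shut, and the axes are right-handed (so a half turn about x gives the same grasp; the last joint's range is limited). The gripper opens to 85 mm and grips with 20 to 120 N. Pads are 22 mm wide; open, the fingers measure 114 mm over their backs; the gripper's body (76 mm by 85 mm) begins 54 mm behind the grasp point. The pads swing forward as they close: fully open they stand 13 mm farther back than shut.
Start: joints at [-1.255, 0.423, 1.63, -0, 1.089, -0.019], TCP at [0.205, -0.59, 0.253] pointing down, gripper open.
Joint ranges: [-3, 3], [-0.9, 2.11], [0.09, 2.58], [-1.31, 4.45], [0.11, 2.69], [-2.54, 2.54]. Speed limits (rad/s): [2.39, 2.39, 3.01, 3.14, 3.14, 3.14].

### API

Orientations are given as a rotation vector (axis times angle).
In Python, from rig import manip gives the robot as it stands. The module is installed in compiled form; this text tells all that it offers. Calls block until the motion is done:
- manip.move_to(position, orientation): joint-space move of the TCP to a pose.
- manip.servo_line(position, orientation=None, rate=0.15): straight line of the TCP; orientation=None keeps the orientation; rate is the mean speed in m/s.
- manip.set_joints(angles): joint-space move.
- manip.command_gripper(opening, f_grip=None): finger opening in m; f_grip is the grip in N (None keeps the last); returns when the fingers have stopped.
- manip.hold(seconds).
- manip.solve_ik(position, orientation): joint angles nearest the present ones, or None.
- manip.camera(name): name is "scene" or "top"; returns a dict with "image" (400x640x3 uint8, red, green, blue), "fx", "fy", "cx", "cy" (pixels), "cam_to_world" (4x4, takes a point from camera to world coordinates). Camera axes: x right, y down, z forward; pixel columns grow to the right and rows downward; lengths in m; the calibration is good to about 2 mm. A picture is of the moment at which its call begins. There is no depth.
A pose or a line that the arm cannot do raises manip.IKError and nothing moves.
- manip.sign_off(): hands the job in, once; it reports no verdict.
Readings, each from a call of its own:
- manip.get_time(): time.
- manip.get_joint_positions(): joint angles.
- manip.get_joint_vel(): joint speeds.
- manip.get_tau(): joint torques, N m.
- manip.get_position(): TCP position.
- manip.get_ee_rot(): TCP orientation.
- manip.get_contact_force(): force on the tool from outside, world axes, zero at the start.
- manip.get_torque(): the same for the moment, N m.
- manip.get_width(): finger opening in m.
Only numpy, scipy, OpenCV 4.12 (cv2) and the standard library are available. Lean on these libraries where they do the work, as an engineer would, in place of code of your own. Each camera call takes 0.05 s, during which the arm holds its last target. There are 200 camera calls.

### The job

Put the plaster vase mould together for casting: set its base down in the middle of the round wooden bat, stand the two halves on the base, each over the natches (locating bumps) that it fits, and then cap them with the spare, the block with the pouring hole. The blue crayon line has to run down one end of the whole mould, and every joint has to be fully home on its natches. Plaster chips, so lower each piece and never drop it, and leave the slip bowl, the white pot and the spray bottle where they stand.

Things in the scene. Friction and masses are not known exactly. Their poses are not given: they have to be found in the camera images.
- bat: Round light plywood bat, 190 mm across, 12 mm thick, lying flat on the table (it does not move). Origin: centre of its underside. A thin dark circle of 66 mm radius is scribed about its centre, and two dark dots are its pin holes.
- mould_base: Base of the mould: off-white plaster slab 112 (x) x 64 (y) x 24 mm, 0.24 kg. Origin: centre of underside. Tapered natches 9 mm high on top: two round, 19 mm wide, at x = -37, y = +-16 mm; one ridge 12 x 42 mm along y at x = +37 mm. Low disc 25 mm wide, 4 mm high in the middle. Blue line (11 mm) over the -x end. Grip across y. Starts with it towards the robot, +-0.8 rad, as do all pieces.
- half_marked: Marked half: upright plaster block 55 (x) x 64 (y) x 72 mm, 0.26 kg, vase cavity in its +x face, blue line down -x. Origin: centre of underside. Two round natches (9 mm high) on top at x = -9, y = +-16 mm, tapered pockets below them 2 mm wider all round, which centre it from 4 mm off. Fits the base's round natches: home at x = -28, y = 0, z = +24 mm in the base's frame, axes alike. Grip across y.
- half_plain: Half without a line: upright plaster block 55 (x) x 64 (y) x 72 mm, 0.26 kg, vase cavity in its -x face. Origin: centre of underside. One ridge natch (12 x 42 x 9 mm) on top at x = +9 mm, tapered pocket below it 2 mm wider all round. Fits the base's ridge: home at x = +28, y = 0, z = +24 mm in the base's frame, axes alike, 1.5 mm clear of the other half; facing edges bevelled 3 mm. Grip across y.
- spare: Spare (pouring cap): plaster block 112 (x) x 64 (y) x 28 mm, 0.23 kg, with a funnel hole 50 mm wide in the middle of its top and a blue line over its -x end. Origin: centre of underside. Pockets below (two round at -x, one long at +x) fit over the natches on the halves' tops: home at x = 0, y = 0, z = +96 mm in the base's frame, axes alike. Grip across y.
- slip_bowl: Grey-blue stoneware bowl, 124 mm wide, 50 mm high, behind the work; not to be disturbed. Origin: centre of its underside.
- white_pot: Small white pot, 68 mm wide, 40 mm high, to the right of the work; not to be disturbed. Origin: centre of its underside.
- spray_bottle: Clear spray bottle with a teal trigger head, 228 mm high, behind the work; not to be disturbed. Origin: centre of its underside.

How it is judged:
On the way, in this order (a step that is already met when the one before it is completed fails the run):
1. the base is set down in the middle of the bat and let go (horizontal distance between mould_base and bat below 0.012 m and z of mould_base in the frame of bat between 0.009 and 0.015 m and angle between mould_base's own z axis and vertical below 0.05 rad and contact force between the fingers and mould_base below 0.1 N), for 0.2 s.
2. both halves stand fully home on the base's natches and are let go (horizontal distance between mould_base and bat below 0.012 m and z of mould_base in the frame of bat between 0.009 and 0.015 m and angle between mould_base's own z axis and vertical below 0.05 rad and x of half_marked in the frame of mould_base between -0.03225 and -0.02425 m and y of half_marked in the frame of mould_base between -0.004 and 0.004 m and z of half_marked in the frame of mould_base between 0.021 and 0.027 m and angle between the x axis of each of half_marked, half_plain and the x axis of mould_base, either way round below 0.12 rad and angle between each of half_marked, half_plain's own z axis and vertical below 0.06 rad and x of half_plain in the frame of mould_base between 0.02425 and 0.03225 m and y of half_plain in the frame of mould_base between -0.004 and 0.004 m and z of half_plain in the frame of mould_base between 0.021 and 0.027 m and contact force between the fingers and half_marked below 0.1 N and contact force between the fingers and half_plain below 0.1 N), for 0.2 s.
At the end, for the whole second after the job is handed in: The base lies flat on the bat within 12 mm of its centre; both halves and the spare are fully home on their natches (within 4 mm sideways, 3 mm in height and 0.12 rad in turn of their places on the base, tilted under 0.06 rad); all at rest (horizontal distance between mould_base and bat below 0.012 m and z of mould_base in the frame of bat between 0.009 and 0.015 m and angle between mould_base's own z axis and vertical below 0.05 rad and x of half_marked in the frame of mould_base between -0.03225 and -0.02425 m and y of half_marked in the frame of mould_base between -0.004 and 0.004 m and z of half_marked in the frame of mould_base between 0.021 and 0.027 m and angle between the x axis of each of half_marked, half_plain, spare and the x axis of mould_base, either way round below 0.12 rad and angle between each of half_marked, half_plain, spare's own z axis and vertical below 0.06 rad and x of half_plain in the frame of mould_base between 0.02425 and 0.03225 m and y of half_plain in the frame of mould_base between -0.004 and 0.004 m and z of half_plain in the frame of mould_base between 0.021 and 0.027 m and x of spare in the frame of mould_base between -0.004 and 0.004 m and y of spare in the frame of mould_base between -0.004 and 0.004 m and z of spare in the frame of mould_base between 0.093 and 0.099 m and linear speed of each of mould_base, half_marked, half_plain, spare below 0.02 m/s); the robot touches nothing.
It fails at once if the slip bowl, the white pot or the spray bottle is moved by more than 30 mm (distance of any of slip_bowl, white_pot, spray_bottle from where it was at the start of the episode above 0.03 m).
It fails at once if a piece of the mould is dropped or tossed: it moves faster than 0.6 m/s (an 18 mm fall) while the fingers do not hold it ((linear speed of mould_base above 0.6 m/s and contact force between the fingers and mould_base below 0.1 N) or (linear speed of half_marked above 0.6 m/s and contact force between the fingers and half_marked below 0.1 N) or (linear speed of half_plain above 0.6 m/s and contact force between the fingers and half_plain below 0.1 N) or (linear speed of spare above 0.6 m/s and contact force between the fingers and spare below 0.1 N)).
It also fails if it takes over 115 s, if anything falls off the work surface, if the arm or the gripper's body presses on something with over 40 N, if the wrist force passes 120 N, or if a joint passes its speed limit or range.

## Working session

There is one attempt and no reset: what is moved stays moved. The work goes in short steps, each a Python script; the robot and the scene stay as the last script left them, time stands still between calls to the robot, and variables do not carry over. Pictures are saved under pics/ and viewed, about 12 in all and at most 16, crops included, and the job is handed in when it is done.

```bash
mkdir -p pics; python3 - <<'E'
from rig import manip
import cv2,numpy as np
for n in("scene","top"):
    c=manip.camera(n); cv2.imwrite(f"pics/{n}0.png",c["image"][:,:,::-1])
    print(n,c["fx"],c["fy"],c["cx"],c["cy"]); print(np.round(c["cam_to_world"],4).tolist())
print(manip.get_position(),manip.get_ee_rot(),manip.get_time())
E
```

```text
scene 390.3922068732954 390.3922068732954 321.7696659625509 197.92661335159377
[[-0.5304, -0.3841, 0.7557, -0.5888], [-0.8473, 0.2125, -0.4867, 0.6816], [0.0264, -0.8985, -0.4382, 0.7409], [0.0, 0.0, 0.0, 1.0]]
top 370.8134252964733 370.8134252964733 313.540106837821 203.95331887020237
[[-0.0093, -0.9945, 0.1044, 0.4691], [-0.9999, 0.0107, 0.0128, -0.1039], [-0.0138, -0.1043, -0.9945, 1.3173], [0.0, 0.0, 0.0, 1.0]]
[ 0.20523175 -0.58984743  0.25263597] [ 2.04027765  0.34622141 -2.04071875] 0.1
```

View pics/scene0.png

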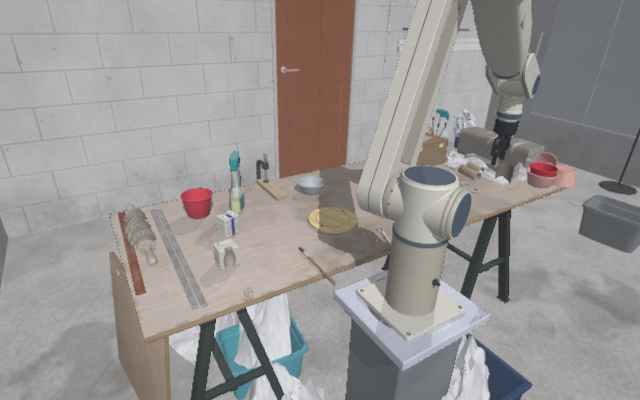

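View pics/top0.png

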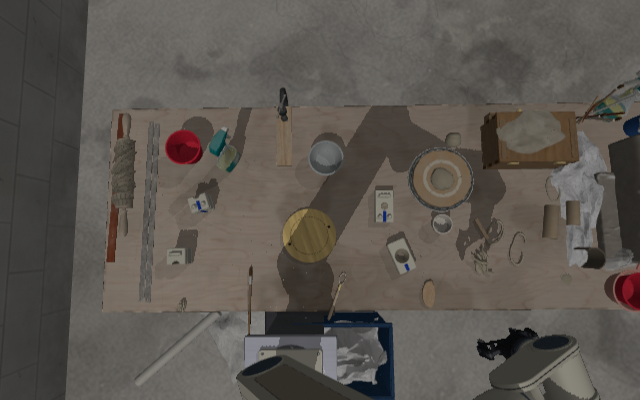

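The top view shows the bat at (309,235), base (384,206), spare (402,255), marked half (198,203) and plain half (177,256). Next I'll zoom in on these.

```bash
python3 - <<'E'
import cv2,numpy as np
t=cv2.imread("pics/top0.png");s=cv2.imread("pics/scene0.png")
def cr(im,u,v,w=24): return cv2.resize(im[v-w:v+w,u-w:u+w],(260,260),interpolation=cv2.INTER_CUBIC)
a=np.hstack([cr(t,384,206),cr(t,402,255),cr(t,309,235,32)])
b=np.hstack([cr(t,198,203),cr(t,177,256),cr(s,228,235,34)])
cv2.imwrite("pics/crops0.png",np.vstack([a,b]))
E
```

```text
(no output)
```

View pics/crops0.png

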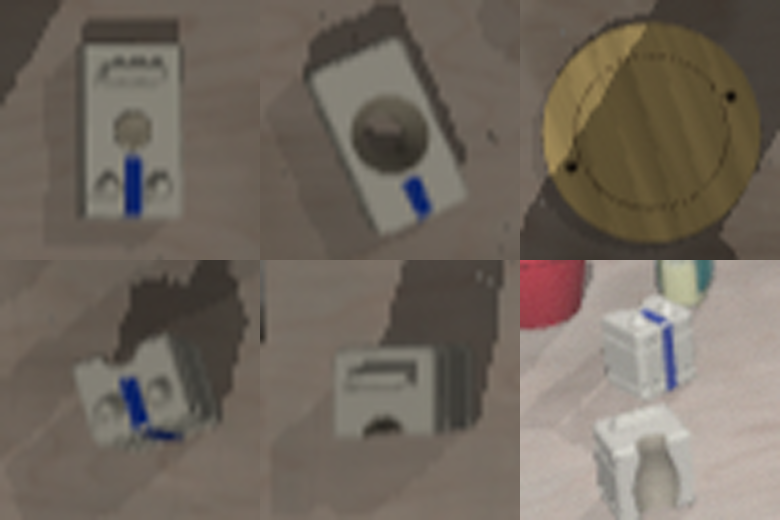

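Both blue lines point towards the robot, and the crops show each piece clearly. Next I'll segment the top faces for pose, and project them into the scene view to see what the arm hides.

```bash
cat > h.py <<'E'
from rig import manip
import cv2,numpy as np
from scipy.spatial.transform import Rotation as R
def ray(c,uv):
    T=c["cam_to_world"];d=T[:3,:3]@np.array([(uv[0]-c["cx"])/c["fx"],(uv[1]-c["cy"])/c["fy"],1]);return T[:3,3],d
def onplane(c,uv,z):
    o,d=ray(c,uv);return o+d*(z-o[2])/d[2]
def proj(c,p):
    T=c["cam_to_world"];q=T[:3,:3].T@(np.asarray(p)-T[:3,3]);return np.array([c["fx"]*q[0]/q[2]+c["cx"],c["fy"]*q[1]/q[2]+c["cy"]])
def tri(c1,u1,c2,u2):
    o1,d1=ray(c1,u1);o2,d2=ray(c2,u2);d1=d1/np.linalg.norm(d1);d2=d2/np.linalg.norm(d2)
    s=np.linalg.lstsq(np.c_[d1,-d2],o2-o1,rcond=None)[0];a=o1+d1*s[0];b=o2+d2*s[1];return (a+b)/2,np.linalg.norm(a-b)
K=8
def up(im,box):
    u0,v0,u1,v1=box;return cv2.resize(im[v0:v1,u0:u1],None,fx=K,fy=K,interpolation=cv2.INTER_CUBIC)
def unup(p,box): # upsampled px -> image px
    return (np.asarray(p,float)+.5)/K-.5+np.array(box[:2])
E
python3 - <<'E'
from h import *
c=manip.camera("top");s=manip.camera("scene");im=c["image"]
hsv=cv2.cvtColor(im,cv2.COLOR_RGB2HSV)
for n,(u,v) in dict(base=(375,212),spare=(395,262),mk=(191,206),mkL=(188,203),plain=(175,262),wood=(365,225),sparetop=(395,245),plainR=(186,258)).items(): print(n,im[v,u],hsv[v,u])
out=[]
for n,(u,v,h) in dict(base=(384,206,.024),spare=(402,255,.028),marked=(198,203,.072),plain=(177,256,.072)).items():
    box=(u-24,v-26,u+24,v+26)
    U=up(im,box).astype(int)
    sat=U.max(2)-U.min(2)
    m=(((U.max(2)>120)&(sat<32))|((U[:,:,2]-U[:,:,0])>50)).astype(np.uint8)
    m=cv2.morphologyEx(m,cv2.MORPH_CLOSE,np.ones((9,9)));m=cv2.morphologyEx(m,cv2.MORPH_OPEN,np.ones((17,17)))
    cs=cv2.findContours(m,cv2.RETR_EXTERNAL,cv2.CHAIN_APPROX_NONE)[0];k=max(cs,key=cv2.contourArea)
    b=cv2.boxPoints(cv2.minAreaRect(k))
    W=np.array([onplane(c,unup(p,box),h) for p in b]);ctr=W.mean(0)
    e=[np.linalg.norm(W[i]-W[(i+1)%4]) for i in range(4)]
    print(n,np.round(ctr,4),"edges",np.round(e,4),"dirs",[round(np.degrees(np.arctan2(*(W[(i+1)%4]-W[i])[1::-1])),1) for i in range(2)],"scene px",proj(s,ctr))
    D=U.clip(0,255).astype(np.uint8).copy();cv2.drawContours(D,[k],-1,(255,0,0),1);cv2.polylines(D,[b.astype(np.int32)],True,(0,255,0),1);out.append(cv2.resize(D,(384,300)) if 0 else D)
cv2.imwrite("pics/seg0.png",np.vstack([np.hstack(out[:2]),np.hstack(out[2:])])[:,:,::-1][::1])
# bat
hs=cv2.cvtColor(im,cv2.COLOR_RGB2HSV)
roi=np.zeros(im.shape[:2],np.uint8);roi[195:275,270:350]=1
m=((hs[:,:,1]>100)&(roi>0)).astype(np.uint8)
k=max(cv2.findContours(m,cv2.RETR_EXTERNAL,cv2.CHAIN_APPROX_NONE)[0],key=cv2.contourArea)
e=cv2.fitEllipse(k);print("bat",e,onplane(c,e[0],.012),"diam",np.mean(e[1])/370.8*1.31)
E
```

```text
base [86 84 76] [24 30 86]
spare [128 125 115] [ 23  26 128]
mk [111 108  99] [ 23  28 111]
mkL [114 107  97] [ 18  38 114]
plain [41 38 32] [20 56 41]
wood [113 101  91] [ 14  50 113]
sparetop [134 131 120] [ 24  27 134]
plainR [69 68 62] [26 26 69]
base [ 0.5884 -0.3338  0.024 ] edges [0.059  0.093  0.0586 0.093 ] dirs [np.float64(-90.6), np.float64(178.2)] scene px [371.69877803 192.44709316]
spare [ 0.392  -0.4006  0.028 ] edges [0.0606 0.0436 0.0604 0.0435] dirs [np.float64(-66.4), np.float64(-157.3)] scene px [415.15792027 206.28184128]
marked [0.6076 0.3052 0.072 ] edges [0.0607 0.0512 0.0605 0.0511] dirs [np.float64(-71.4), np.float64(-160.1)] scene px [227.54840399 215.30434582]
plain [0.3603 0.3702 0.072 ] edges [0.1602 0.0287 0.1598 0.0287] dirs [np.float64(-90.5), np.float64(-178.7)] scene px [235.39262848 255.12438014]
bat ((308.9034118652344, 235.1670684814453), (52.54324722290039, 52.849891662597656), 173.6050262451172) [ 0.49614998 -0.06984971  0.012     ] diam 0.1861718068230885
```

View pics/seg0.png

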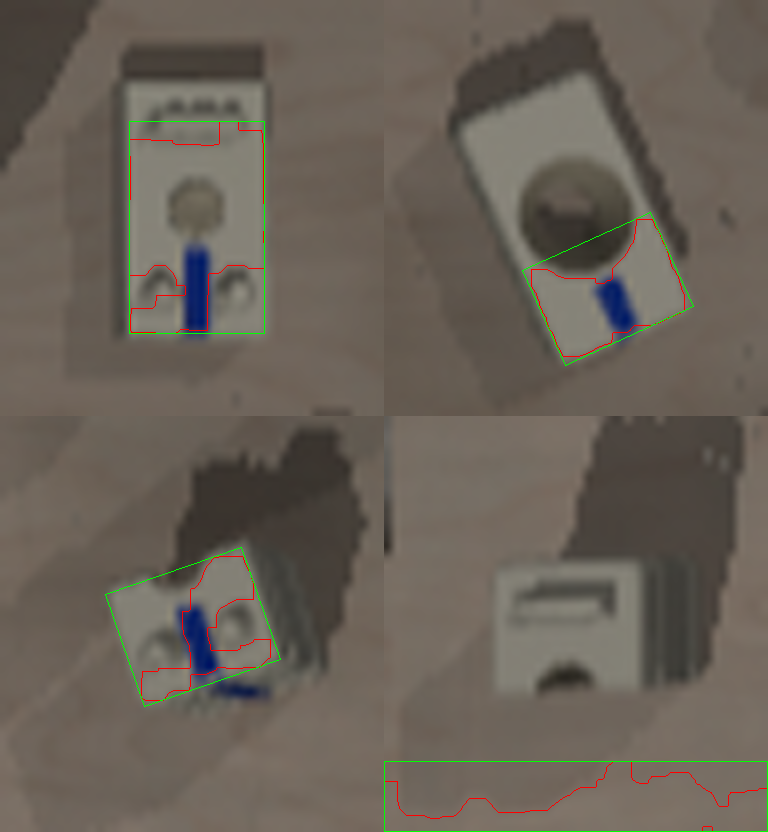

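```bash
cat > seg.py <<'E'
from h import *
def seg(c,u,v,h,vmin,w=24,show=None):
    im=c["image"];box=(u-w,v-w-2,u+w,v+w+2);U=up(im,box).astype(np.float32);U=cv2.GaussianBlur(U,(0,0),2.5)
    r,g,b=U[:,:,0],U[:,:,1],U[:,:,2]
    m=(((r>vmin)&((r-g)<.055*r))|((b-r)>25)).astype(np.uint8)
    m=cv2.morphologyEx(m,cv2.MORPH_OPEN,np.ones((9,9)))
    cs=cv2.findContours(m,cv2.RETR_EXTERNAL,cv2.CHAIN_APPROX_NONE)[0]
    cs=[k for k in cs if cv2.contourArea(k)>3000]
    k=min(cs,key=lambda k:np.linalg.norm(k.reshape(-1,2).mean(0)-np.array([w*K,(w+2)*K])))
    b4=cv2.boxPoints(cv2.minAreaRect(k))
    W=np.array([onplane(c,unup(p,box),h) for p in b4])
    if show is not None:
        D=U.clip(0,255).astype(np.uint8).copy();cv2.drawContours(D,[k],-1,(255,0,0),1);cv2.polylines(D,[b4.astype(np.int32)],True,(0,255,0),1);show.append(D)
    e=[np.linalg.norm(W[i]-W[(i+1)%4]) for i in range(4)]
    d=W[1]-W[0];a=np.degrees(np.arctan2(d[1],d[0]));a=(a+45)%90-45
    return W,W.mean(0),a,e
E
python3 - <<'E'
from seg import *
c=manip.camera("top");o=[]
for n,a in dict(base=(384,206,.024,100),spare=(402,255,.028,95),marked=(198,203,.072,98),plain=(177,256,.072,88)).items():
    W,ctr,ang,e=seg(c,*a,show=o);print(n,np.round(ctr,4),round(ang,1),np.round(e[:2],4))
cv2.imwrite("pics/seg1.png",np.vstack([np.hstack(o[:2]),np.hstack(o[2:])])[:600*2,:,::-1])
E
```

```text
base [ 0.5957 -0.3346  0.024 ] -0.3 [0.0632 0.1131]
spare [ 0.4225 -0.3876  0.028 ] 23.4 [0.0653 0.1127]
marked [0.6053 0.3042 0.072 ] 17.0 [0.0636 0.0608]
plain [0.43   0.3757 0.072 ] -0.5 [0.064  0.0572]
```

View pics/seg1.png

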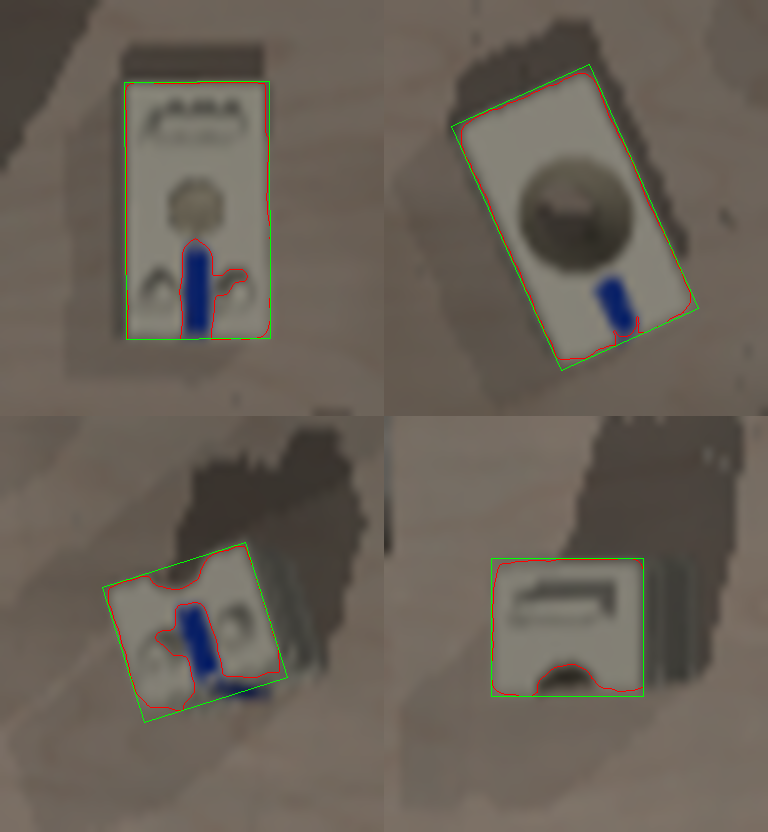

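Base, spare and plain half match their given sizes to within 2 mm. The marked half's box is 6 mm too long because part of its front face got in, so I'll anchor it on its back edge. Next I'll swing the arm clear, check heights across both views, and check the IK for all grasps.

```bash
cat >> h.py <<'E'
def ori(yaw,s=1): # tool down, jaws along piece y
    y=s*np.array([-np.sin(yaw),np.cos(yaw),0]);x=np.array([0,0,-1.]);return R.from_matrix(np.c_[x,y,np.cross(x,y)]).as_rotvec()
E
python3 - <<'E'
from seg import *
q=np.array(manip.get_joint_positions());q[0]=0.75;manip.set_joints(q)
t=manip.camera("top");s=manip.camera("scene");gs=cv2.cvtColor(s["image"],cv2.COLOR_RGB2GRAY)
cv2.imwrite("pics/scene1.png",cv2.resize(s["image"][150:310,170:450],None,fx=2.8,fy=2.8,interpolation=cv2.INTER_CUBIC)[:,:,::-1])
for n,a in dict(base=(384,206,.024,100),spare=(402,255,.028,95),marked=(198,203,.072,98),plain=(177,256,.072,88)).items():
    try: W,ctr,ang,e=seg(t,*a)
    except Exception as x: print(n,x);continue
    yaw=np.radians(ang);ex=np.array([np.cos(yaw),np.sin(yaw),0])
    if n=="marked":
        far=max((W-ctr)@ex); ctr=ctr+ex*(far-.0275)
        W=np.array([w if (w-ctr)@ex>0 else w+ex*(-.0275-(w-ctr)@ex) for w in W])
    print(n,np.round(ctr,4),round(ang,1),np.round(e[:2],3))
    for w in W:
        p0=proj(s,w);p=cv2.cornerSubPix(gs,p0.astype(np.float32).reshape(1,1,2),(3,3),(-1,-1),(3,30,.01))[0,0]
        X,m=tri(t,proj(t,w),s,p);print("   ",p0.round(1),p.round(1),"z",X[2].round(4),"miss",m.round(4))
    for sg in(1,-1):
        j=manip.solve_ik([ctr[0],ctr[1],.03],ori(yaw,sg));print("  ik",sg,None if j is None else np.round(j,2))
for sg in(1,-1): print("bat",sg,np.round(manip.solve_ik([.4961,-.0698,.14],ori(0,sg)),2))
print(manip.get_time())
E
```

```text
base [ 0.5955 -0.3347  0.024 ] -0.3 [0.064 0.114]
    [357.4 188.4] [357.4 188.7] z 0.0225 miss 0.0
    [368.8 185.6] [368.8 185.6] z 0.024 miss 0.0
    [384.7 195.3] [384.7 195.3] z 0.024 miss 0.0
    [373.1 198.4] [373.1 198.4] z 0.024 miss 0.0
  ik 1 [-0.53  0.79  1.58 -0.    0.78 -2.1 ]
  ik -1 [-0.53  0.79  1.58  0.    0.78  1.05]
spare [ 0.4227 -0.3876  0.028 ] 23.5 [0.066 0.113]
    [391.6 203. ] [391.6 203. ] z 0.028 miss 0.0
    [398.3 197.5] [396.2 199.2] z 0.019 miss 0.0089
    [423.5 205. ] [425.7 203.2] z 0.0363 miss 0.0092
    [417.4 210.9] [417.5 212.6] z 0.0204 miss 0.0
  ik 1 None
  ik -1 [-0.76  0.68  1.84 -0.    0.62  0.4 ]
marked [0.6066 0.3045 0.072 ] 21.5 [0.066 0.058]
    [215.1 216.6] [212.4 218.3] z 0.0643 miss 0.0069
    [229.6 209.8] [229.6 209.8] z 0.072 miss 0.0
    [240.3 214.2] [238.1 214.6] z 0.0694 miss 0.0071
    [226.  221.3] [224.4 222.2] z 0.0679 miss 0.0045
  ik 1 [ 0.45  0.78  1.59 -0.    0.77 -1.5 ]
  ik -1 [ 0.45  0.78  1.59 -0.    0.77  1.64]
plain [0.43   0.3755 0.072 ] 1.9 [0.057 0.064]
    [218.9 251.7] [218.3 251.9] z 0.0712 miss 0.0017
    [212.3 242.9] [212.8 243.7] z 0.0696 miss 0.0021
    [231.9 237.7] [232.5 235.7] z 0.0787 miss 0.0002
    [239.  246.1] [238.4 245.9] z 0.0723 miss 0.002
  ik 1 [ 0.7   0.68  1.85 -0.    0.61 -0.91]
  ik -1 [ 0.7   0.68  1.85 -0.    0.61  2.24]
bat 1 [-0.16  0.42  1.98 -0.    0.75 -1.73]
bat -1 [-0.16  0.42  1.98 -0.    0.75  1.41]
4.0083
```

View pics/scene1.png

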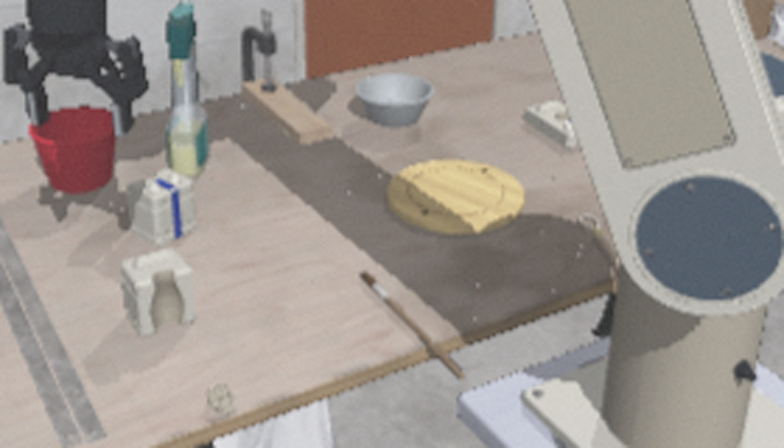

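The visible base corner gives z≈0.0225 and the plain half gives 0.070–0.072, both matching the text. The spare and the rest of the base are behind the arm in this view. The marked half's segmentation was disturbed by the gripper's shadow, so I'll measure it again later. Now I'll pick up the base.

```bash
cat >> h.py <<'E'
def F(): return np.array(manip.get_contact_force())
def pick(x,y,yaw,z,s,f=50,lift=.17,hover=.17):
    manip.command_gripper(.085)
    manip.move_to([x,y,hover],ori(yaw,s));f0=F()
    manip.servo_line([x,y,z],rate=.12);f1=F()
    manip.command_gripper(.055,f);manip.hold(.1);w=manip.get_width()
    print("pos",np.round(manip.get_position(),4),"dF down",np.round(f1-f0,1),"width",round(w,4),"F grip",np.round(F()-f0,1))
    if not .058<w<.070: print("BAD WIDTH");return False
    manip.servo_line([x,y,lift],rate=.12);manip.hold(.1);print("lift dF",np.round(F()-f0,1),"w",round(manip.get_width(),4),"t",manip.get_time());return True
def lower(x,y,z0,z1,fmax=12,step=.001):
    """from z0 down to z1 in fine steps, stop at contact"""
    manip.servo_line([x,y,z0],rate=.1);manip.hold(.15);f0=F();z=z0
    while z>z1+1e-6:
        z-=step;manip.servo_line([x,y,z],rate=.03);d=F()[2]-f0[2]
        if d>fmax: break
    print("lower end cmd z",round(z,4),"act",np.round(manip.get_position(),4),"dF",np.round(F()-f0,1));return z
E
python3 - <<'E'
from h import *
pick(.5956,-.3346,np.radians(-.3),.026,-1)
E
```

```text
pos [ 0.5962 -0.3349  0.0272] dF down [-0.3 -1.5 -0.8] width 0.063 F grip [-1.1  0.1  5.3]
lift dF [-0.4 -0.9 -2.6] w 0.0632 t 10.2333
```

```bash
python3 - <<'E'
from seg import *
x,y=.4961,-.0698
manip.move_to([x,y,.16],ori(0,-1));lower(x,y,.045,.0365,8)
manip.command_gripper(.085);manip.hold(.2)
manip.servo_line([x,y,.16],rate=.2)
q=np.array(manip.get_joint_positions());q[0]=-1.1;manip.set_joints(q)
t=manip.camera("top");s=manip.camera("scene");print(manip.get_time())
o=[]
for n,a in dict(base=(309,235,.036,100),spare=(402,255,.028,95),marked=(198,203,.072,98),plain=(177,256,.072,88)).items():
    try: W,ctr,ang,e=seg(t,*a,show=o)
    except Exception as ex: print(n,ex);continue
    print(n,np.round(ctr,4),round(ang,1),np.round(e[:2],3))
o.append(up(s["image"],(285,185,333,237)));o.append(up(s["image"],(200,200,248,252)))
cv2.imwrite("pics/b1.png",cv2.resize(np.vstack([np.hstack(o[i:i+2]) for i in range(0,len(o)//2*2,2)]),None,fx=.6,fy=.6)[:,:,::-1])
cv2.imwrite("pics/scene2.png",s["image"][:,:,::-1]);cv2.imwrite("pics/top2.png",t["image"][:,:,::-1])
E
```

```text
lower end cmd z 0.038 act [ 0.4963 -0.0698  0.0391] dF [-3.4  2.  18.5]
17.6
base min() iterable argument is empty
spare [ 0.4227 -0.3876  0.028 ] 23.5 [0.065 0.112]
marked [0.6055 0.3042 0.072 ] 17.0 [0.064 0.06 ]
plain [0.43   0.3757 0.072 ] -0.5 [0.064 0.057]
```

View pics/b1.png

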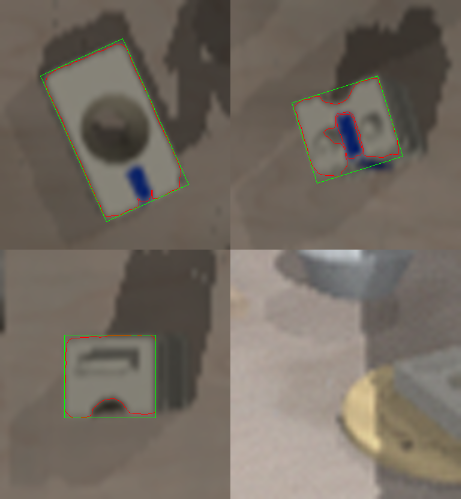

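```bash
python3 - <<'E'
from seg import *
t=manip.camera("top");s=manip.camera("scene")
# base: low saturation against yellow bat
def grey(c,box):
    U=cv2.GaussianBlur(up(c["image"],box).astype(np.float32),(0,0),2.5);r,g,b=U[:,:,0],U[:,:,1],U[:,:,2]
    m=((b>.72*r)&(r>25)).astype(np.uint8);m[(b-r)>15]=1
    m=cv2.morphologyEx(m,cv2.MORPH_OPEN,np.ones((15,15)))
    H,Wd=m.shape;l=cv2.connectedComponents(m)[1];k=(l==l[H//2,Wd//2]).astype(np.uint8)
    k=max(cv2.findContours(k,cv2.RETR_EXTERNAL,cv2.CHAIN_APPROX_NONE)[0],key=cv2.contourArea);return U,k
box=(309-24,235-24,309+24,235+24);U,k=grey(t,box);b4=cv2.boxPoints(cv2.minAreaRect(k))
W=np.array([onplane(t,unup(p,box),.036) for p in b4]);d=W[1]-W[0];print("base",W.mean(0).round(4),[np.linalg.norm(W[i]-W[i+1]).round(4) for i in(0,1)],(np.degrees(np.arctan2(d[1],d[0]))+45)%90-45)
# blue line in both
hs=cv2.cvtColor(t["image"],cv2.COLOR_RGB2HSV)
D=U.clip(0,255).astype(np.uint8);cv2.drawContours(D,[k],-1,(255,0,0),1);cv2.polylines(D,[b4.astype(np.int32)],True,(0,255,0),1)
# marked: projected top rectangle on scene
S=up(s["image"],(200,200,248,248)).copy();Tm=up(t["image"],(174,179,222,227)).copy()
yaw=np.radians(17.0);c0=np.array([.608,.305,0])
P=[c0+[np.cos(yaw)*a-np.sin(yaw)*b,np.sin(yaw)*a+np.cos(yaw)*b,.072] for a,b in((-.0275,-.032),(.0275,-.032),(.0275,.032),(-.0275,.032))]
for I,c,off in((S,s,(200,200)),(Tm,t,(174,179))):
    q=np.array([((proj(c,p)-off+.5)*K) for p in P]);cv2.polylines(I,[q.astype(np.int32)],True,(0,255,0),1)
Sb=up(s["image"],(300,185,372,233))
r=np.hstack([D,S,Tm]);cv2.imwrite("pics/m1.png",cv2.resize(r,None,fx=.69,fy=.69)[:,:,::-1])
E
```

```text
base [ 0.4963 -0.0719  0.036 ] [np.float64(0.1125), np.float64(0.0632)] -0.3180404374343979
```

View pics/m1.png

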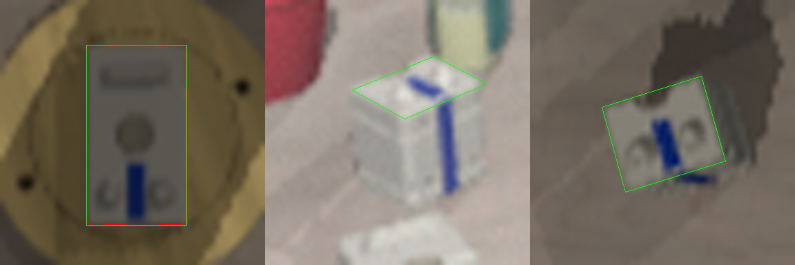

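The projected marked-half outline fits both views, so its pose (0.608, 0.305, 17°) and 72 mm height are confirmed. The base is down within 2 mm of the bat centre. Next is the marked half.

```bash
cat >> h.py <<'E'
BX,BY=.4963,-.0698
E
python3 - <<'E'
from h import *
if pick(.608,.306,np.radians(17),.045,-1,lift=.2,hover=.2):
    x=BX-.028
    manip.move_to([x,BY,.2],ori(0,-1));manip.hold(.1)
    z=lower(x,BY,.094,.0785,12)
    print(manip.get_time())
E
```

```text
pos [0.6087 0.3063 0.046 ] dF down [ 0.2  0.1 -0.3] width 0.0635 F grip [ 0.1 -0.9  6.9]
lift dF [ 0.1 -0.9 -1.7] w 0.0638 t 24.2583
lower end cmd z 0.081 act [ 0.4684 -0.0698  0.082 ] dF [-3.3  0.9 15.9]
30.45
```

Contact came at 0.0820, exactly the expected home height (0.046 + 0.036). I'll release it and do the plain half.

```bash
python3 - <<'E'
from h import *
x=BX-.028
manip.command_gripper(.085);manip.hold(.1);manip.servo_line([x,BY,.2],rate=.2)
if pick(.43,.3765,np.radians(-.5),.045,1,lift=.2,hover=.2):
    x=BX+.0285
    manip.move_to([x,BY,.2],ori(0,1));manip.hold(.1)
    z=lower(x,BY,.094,.0785,12)
    print(manip.get_time())
E
```

```text
pos [0.4305 0.377  0.046 ] dF down [0.2 0.  0.4] width 0.0637 F grip [-0.5  0.2  5.1]
lift dF [ 0.  -0.3 -1.2] w 0.0638 t 37.225
lower end cmd z 0.08 act [ 0.5248 -0.0698  0.0818] dF [-6.6  1.8 23.4]
43.8583
```

It's home again at 0.0818. I'll release it, clear the arm and check the stack before fitting the spare.

```bash
python3 - <<'E'
from seg import *
manip.command_gripper(.085);manip.hold(.2);manip.servo_line([BX+.0285,BY,.22],rate=.2)
q=np.array(manip.get_joint_positions());q[0]=-1.1;manip.set_joints(q)
t=manip.camera("top");s=manip.camera("scene");print(manip.get_time())
A=up(t["image"],(282,208,336,262)).copy();B=up(s["image"],(300,170,372,230)).copy()
for x0 in(-.02825,.02825):
    P=[[BX+x0+a,-.0719+b,.108] for a,b in((-.0275,-.032),(.0275,-.032),(.0275,.032),(-.0275,.032))]
    for I,c,off in((A,t,(282,208)),(B,s,(300,170))):
        cv2.polylines(I,[np.array([(proj(c,p)-off+.5)*K for p in P]).astype(np.int32)],True,(0,255,0),1)
h=432;B=cv2.resize(B,(int(B.shape[1]*h/B.shape[0]),h))
r=np.hstack([cv2.resize(A,(h,h)),B]);cv2.imwrite("pics/st1.png",cv2.resize(r,None,fx=.82,fy=.82)[:,:,::-1])
W,ctr,ang,e=seg(t,402,255,.028,95);print("spare",ctr,ang,e[:2])
E
```

```text
47.1167
spare [ 0.42252816 -0.38759633  0.028     ] 23.49926151606212 [np.float64(0.06516645155238421), np.float64(0.11273118528987419)]
```

View pics/st1.png

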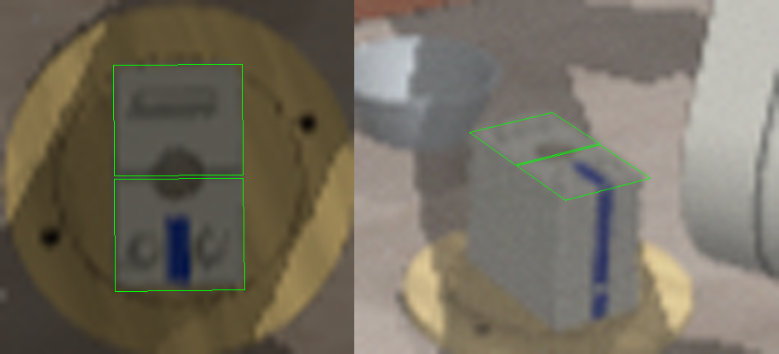

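Both halves are seated in both views, with top outlines at z = 0.108 and the blue lines in line. Next is the spare.

```bash
python3 - <<'E'
from h import *
if pick(.4226,-.387,np.radians(23.5),.027,-1,lift=.24,hover=.15):
    x=BX+.0002
    manip.move_to([x,BY,.24],ori(0,-1));manip.hold(.1)
    z=lower(x,BY,.15,.1325,12)
    print(manip.get_time())
E
```

```text
pos [ 0.423  -0.3874  0.0281] dF down [-0.5 -0.6  0.5] width 0.0629 F grip [-1.2  0.9  5.5]
lift dF [-1.4 -0.5 -1.6] w 0.0625 t 52.8083
lower end cmd z 0.135 act [ 0.4967 -0.0698  0.136 ] dF [-3.6  1.1 14.9]
59.0917
```

```bash
python3 - <<'E'
from seg import *
manip.command_gripper(.085);manip.hold(.2);manip.servo_line([BX,BY,.25],rate=.15)
q=np.array(manip.get_joint_positions());q[0]=-1.1;manip.set_joints(q)
t=manip.camera("top");s=manip.camera("scene");print(manip.get_time())
A=up(t["image"],(282,208,336,262)).copy();B=up(s["image"],(300,170,372,230)).copy()
P=[[BX+a,-.0719+b,.136] for a,b in((-.056,-.032),(.056,-.032),(.056,.032),(-.056,.032))]
for I,c,off in((A,t,(282,208)),(B,s,(300,170))):
    cv2.polylines(I,[np.array([(proj(c,p)-off+.5)*K for p in P]).astype(np.int32)],True,(0,255,0),1)
h=432;B=cv2.resize(B,(int(B.shape[1]*h/B.shape[0]),h))
r=np.hstack([cv2.resize(A,(h,h)),B]);cv2.imwrite("pics/st2.png",cv2.resize(r,None,fx=.82,fy=.82)[:,:,::-1])
E
```

```text
62.325
```

View pics/st2.png

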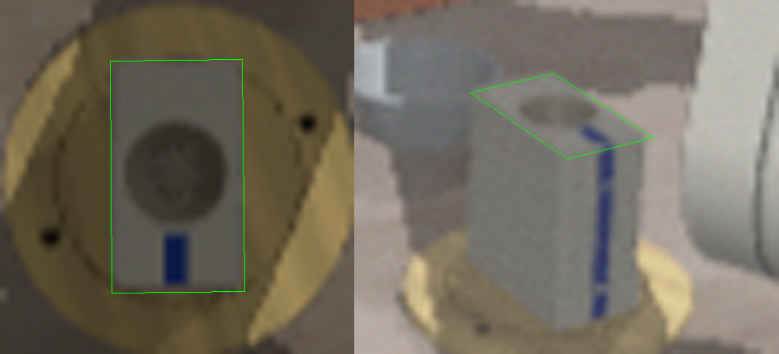

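The spare's outline lies on the expected place at z = 0.136 in both views, and the blue line runs unbroken down one end. Handing it in.

```bash
python3 -c "
from rig import manip
manip.hold(.3);manip.sign_off();print(manip.get_time())"
```

```text
the job is handed in; nothing more can be done
the job is handed in; nothing more can be done
```

The vase mould is assembled on the bat and handed in, at about 62 s of the 115 s allowed; the hand-in gives no verdict. I placed the base, then the marked half, the plain half and the spare, lowering each until it touched and only then letting go.

**Last checks:**
- **Seating:** each piece first touched within 0.3 mm of its fully home height.
- **Views:** in both camera views the spare's outline, and before it the outlines of both halves, lay where they should. The blue line runs down one end from spare to base.
- **Base:** it is within about 2 mm of the bat's centre and turned by about 0.3°.

**What disagreed or stayed unchecked:**
- **Camera offset:** the top camera put the base 2 mm off the arm's own reading in y. I treated this as camera error and used the arm's value.
- **Marked half:** two early measurements of it were off, one from its front face being included and one from the gripper's shadow. I measured it again and confirmed it in both views before grasping.
- **Heights:** the spare's height before grasping could not be taken from two views because the arm's column hid it. For the base, only one corner could be checked that way, at 22.5 mm against 24 mm in the text.
- **Other objects:** I made no separate final check on the slip bowl, white pot and spray bottle; no planned path came near them.

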